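Fit the wiring cover over its quarter-turn stud and hold it down

ROBOT

A 6-joint arm with a two-finger parallel gripper is mounted at the origin on the work surface. World frame = base frame: x ahead of the robot, y to its left, z up, the work surface at z = 0. Lengths are in m, angles in rad, forces in N, time in s.
With the tool pointing down it reaches from about 0.35 to 0.8 m from the base axis. Payload 7.3 kg.
Tool frame: the origin (TCP) lies at the very end of the fingers, on their centre line; the grasp point (between the pads) lies 19 mm behind it; z points along the fingers, y is the line along which they close (so a half turn about z gives the same grasp; the last joint's range is limited). The gripper opens to 85 mm and grips with 20 to 120 N. Pads are 22 mm wide; open, the fingers measure 114 mm over their backs; the gripper's body (76 mm by 85 mm) begins 54 mm behind the grasp point. The pads swing forward as they close: fully open they stand 13 mm farther back than shut.
Start: joints at [-1.306, 0.342, 1.524, -0, 1.275, -0.146], TCP at [0.21, -0.481, 0.231] pointing down, gripper open.
Joint ranges: [-2.53, 2.53], [-0.77, 2.02], [0.04, 2.7], [-1, 4.14], [0.28, 2.66], [-3.11, 3.11]. Speed limits (rad/s): [2.57, 2.57, 3.14, 3.14, 3.14, 3.14].

INTERFACE

Orientations are given as a 3x3 rotation matrix whose columns are the frame's x, y, z axes.
In Python, from workcell import * gives the robot as it stands. The module is installed in compiled form; this text tells all that it offers.
- The arm moves only by the tool move_arm, never from a script. Its argument "motion" is a list of rows, each a list of 3 entries, a list of its own where there are three numbers: the shift along the world's x, y, z in m, then the turn, a rotation vector about the world's x, y, z in rad, then the gripper command: -1 is shut, 1 is fully open, values between are in proportion. A call has exactly 10 rows; each row is the pose to reach, as a shift and turn from the pose commanded when the call began; what a row does not reach only later rows make up. A row lasts 1/8 s, in which the tool goes at most 62.5 mm and 10.7 degrees, less where a joint would pass 70% of its speed; a pose out of reach is approached as far as the arm can. A call with a gripper value outside its range is refused whole. The fingers move at their own pace and stop on an object; "newtons" is the grip in N (left out, the last holds). Time passes only in rows, so rows that repeat a pose let the fingers close, or fill a call up. It gives the time, the measured TCP pose, the force, the opening and the grip force at its end, in the units of the state.
- read_state(): the state, without advancing time (a new reading comes with each control period).
- capture(name): name is "scene" or "top" or "wrist"; returns a dict with "pixels" (420x560x3 uint8, blue, green, red), "fx", "fy", "cx", "cy" (pixels), "rvec" (rotation vector, rad) and "tvec" (3), from world to camera coordinates, as OpenCV has them. Camera axes: x right, y down, z forward; pixel columns grow to the right and rows downward; lengths in m; the calibration is good to about 2 mm. A picture is of the moment at which its call begins. There is no depth.
- sign_off(): hands the job in; it is judged then, once.
Trained networks look in a picture, given as the dict that the camera call returned (one of the last four; its "shot" number tells which), for a name from the list of things; names that differ only in an ending like _2 or _b are one class to them, and where a whole thing is asked for, a point or a joint stands for the part that bears it (a point fixed in the world has none). Each returns a list of dicts, best first, with "p" (0 to 1); they miss things now and then, are a little off and sometimes report something else, mostly with a low value. They report only what shows in the picture. A call takes as long as a camera call. They do not tell look-alikes from the thing itself.
- spot_in(picture, target): "box" ([left, top, right, bottom] in pixels, round what is visible of it).
- cut_out(picture, target): "region" (420x560 bool, what is visible of it) and "box" ([left, top, right, bottom] in pixels, round what is visible of it).
- tip_of(picture, target): "uv" ([column, row] in pixels: a listed point, or the origin of a listed thing).
The state is a dict: "time_s": time; "qpos": joint angles; "qvel": joint speeds; "joint_torque": joint torques, N m; "position": TCP position; "tcp_rot": TCP orientation; "force": force on the tool from outside, world axes, zero at the start; "wrist_torque": the same for the moment, N m; "width": opening from 0.0 (shut) to 1.0 (fully open); "gripper_force": force on a finger pad.
Only numpy, scipy, OpenCV 4.12 (cv2) and the standard library are available. Lean on these libraries where they do the work, as an engineer would, in place of code of your own. Each camera call takes 0.05 s, during which the arm holds its last target. There are 200 camera calls.

TASK

The lamp plinth needs its wiring cover back on: turn the orange wing of the quarter-turn stud until it lines up with the two red marks on the frame, then take the white cover out of the plywood tray and lower it square onto the rubber gasket so that the wing comes up through the cover's slot. Press the cover down by its black handle until the gasket is squeezed almost as far as it will go, and finish while still holding it pressed there, for a colleague to lock it. Leave the battery, hinge, tape measure and screwdriver where they lie.

Things in the scene. Friction and masses are not known exactly. Their poses are not given: they have to be found in the camera images.
- frame_top (a point): Centre of the top face of the fixed white plinth frame (200 x 140 mm, top face 70 mm above the counter, standing on two red battens, open in the middle). Its x axis runs along the 200 mm side towards the stud, y across it, z up. A black rubber gasket ring (150 x 100 mm outside, centred here) stands 12 mm above this face. Two short red marks lie on this face in line with the stud, along y, at x = +50 mm and y = -61 and +61 mm.
- gasket (a joint): How far the gasket is squeezed down, in m: 0 free, 0.006 bottomed (its top is then 6 mm above the frame's top face). It gives way like a spring, about 1500 N/m, so the cover's own weight (2 to 4 N) sinks it about 2 mm and bottoming takes about 9 N in all.
- wing_grip (a point): Centre of the orange wing of the quarter-turn stud, to be pinched across its thin side: 36 mm long (its own y), 10 mm thick (its own x), 26 mm high, on an upright 10 mm round steel neck at x = +50 mm, y = 0 of the frame. This point lies 41 mm above the frame's top face (29 mm above the free gasket); the wing spans 28 to 54 mm above that face. Its axes turn with the wing.
- wing (a joint): Angle of the wing about the upright axis, rad: 0 when it lies along the frame's y, in line with the red marks; grows anticlockwise seen from above. It starts at 0.9 to 1.4, so it is turned clockwise. It has stops only at -0.4 and 1.8, and stiff friction (0.06 N m), so it stays where it is left.
- cover_grip (a point): Centre of the black bridge handle of the loose white cover, to be gripped here: its bar is 60 mm long (cover's x), 16 mm wide (cover's y), 24 mm high, spanning 14 to 38 mm above the plate's upper face on two short posts. This point is 32 mm above the plate's underside and 5 mm towards -x from its centre. x points to the slotted end of the plate, at the start roughly away from the robot.
- cover_slot (a point): Centre of the slot through the cover's plate, half-way through its thickness: 23 mm (cover's x) by 51 mm (cover's y), 55 mm along +x from the handle's centre.
- battery_mid (a point): Middle of a red and black drill battery, 75 x 55 x 40 mm, in the tray; a bystander.
- hinge_mid (a point): Middle of a folded brass hinge, 65 x 52 x 10 mm, in the tray; a bystander.
- tape_mid (a point): Middle of a red tape measure, 70 x 40 x 62 mm, on the counter; a bystander.
- driver_grip (a point): Handle of a 200 mm screwdriver lying on the counter; a bystander.
- tray: The fixed plywood tray, 220 x 320 x 42 mm (x, y, z), walls and floor 6 mm; its origin is the centre of its underside. The cover lies in its +y half, the battery and hinge in its -y half.
- cover: The white cover itself, a plate 150 x 100 x 6 mm (x, y, z) with the handle and slot, about 0.2 to 0.4 kg; origin at the centre of the plate's underside, axes as for its handle. It starts flat on the tray's floor, 6 mm above the counter.
There are look-alikes about, which are no part of the job. What is shaped like the part that bears frame_top but blue or yellow is not meant.

How it is judged:
By the outcome, as a careful person would: the job done as asked, in the order asked, and still so for the second after the job is handed in, while the arm keeps its last pose, push and grip.
It also fails if it takes over 64 s, if anything falls off the work surface, if the arm or the gripper's body presses on something with over 40 N, if the wrist force passes 120 N, or if a joint passes its speed limit or range.

## Working session

There is one attempt and no reset: what is moved stays moved. The work goes in short steps, Python scripts to look and compute and a tool call to move; the robot and the scene stay as the last step left them, time stands still between calls to the robot, and variables do not carry over. Pictures are saved under pics/ and viewed, at most 10 in all, crops included, and the job is handed in when it is done.

Besides the shell and the picture viewer there is one more tool, called by a JSON object that holds its "api" and its "payload". move_arm: Moves the arm, as the interface text tells. Its arguments: {"type":"object","properties":{"motion":{"type":"array"},"newtons":{"type":"number"}},"required":["motion"]}

```bash
mkdir -p pics; cat > h.py <<'E'
from workcell import *
import numpy as np, cv2
def cam(p):
    R=cv2.Rodrigues(np.array(p["rvec"],float))[0]; t=np.array(p["tvec"],float).ravel(); return R,t
def ray(p,uv,z):
    R,t=cam(p); d=R.T@np.array([(uv[0]-p["cx"])/p["fx"],(uv[1]-p["cy"])/p["fy"],1.]); o=-R.T@t
    return o+d*(z-o[2])/d[2]
def proj(p,X):
    R,t=cam(p); c=R@np.array(X,float)+t; return np.array([p["fx"]*c[0]/c[2]+p["cx"],p["fy"]*c[1]/c[2]+p["cy"]])
def tri(ps,uvs):
    A=[];b=[]
    for p,uv in zip(ps,uvs):
        R,t=cam(p); d=R.T@np.array([(uv[0]-p["cx"])/p["fx"],(uv[1]-p["cy"])/p["fy"],1.]); d/=np.linalg.norm(d); o=-R.T@t
        M=np.eye(3)-np.outer(d,d); A.append(M); b.append(M@o)
    return np.linalg.solve(sum(A),sum(b))
E
python3 - <<'E'
from h import *
np.set_printoptions(precision=3,suppress=True)
P={n:capture(n) for n in("scene","top")}
for n,p in P.items():
    cv2.imwrite(f"pics/{n}0.png",p["pixels"])
    R,t=cam(p); print(n,-R.T@t,p["fx"])
    for k in("frame_top","wing_grip","cover_grip","cover_slot","battery_mid","tape_mid"):
        print(n,k,[(round(d["p"],2),np.round(d["uv"],1)) for d in tip_of(p,k)][:4])
E
```

```text
scene [1.029 0.791 1.083] 408.9257133858276
scene frame_top [(0.88, array([396.9, 306.8])), (0.87, array([322.1, 258.3])), (0.59, array([381.9, 214.1]))]
scene wing_grip [(0.58, array([308.8, 261.2])), (0.58, array([394.7, 310.7])), (0.42, array([374.8, 217.2]))]
scene cover_grip [(0.68, array([212.6, 154.1])), (0.67, array([231.2, 174.8])), (0.28, array([228.7, 181.7]))]
scene cover_slot [(0.71, array([218. , 187.2]))]
scene battery_mid [(0.6, array([195.6, 162.7]))]
scene tape_mid [(0.58, array([306.4, 263.5])), (0.57, array([194.9, 241.6]))]
top [0.384 0.072 1.455] 525.8918650016167
top frame_top [(0.94, array([ 87.2, 243.4])), (0.8, array([185.4, 213.8])), (0.73, array([189.1, 322.8]))]
top wing_grip [(0.66, array([ 75.4, 223.6])), (0.48, array([175.5, 197.8])), (0.41, array([189.1, 302.9]))]
top cover_grip [(0.64, array([373.7, 214.1]))]
top cover_slot [(0.95, array([365.3, 197. ])), (0.2, array([187.4, 212.2]))]
top battery_mid [(0.98, array([428.8, 186.1]))]
top tape_mid [(0.79, array([300.5, 123.2]))]
```

View pics/top0.png

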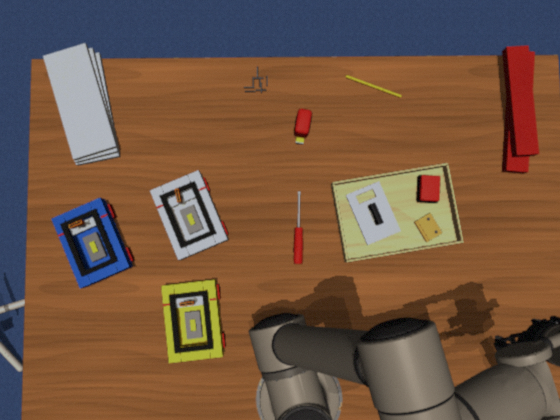

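View pics/scene0.png

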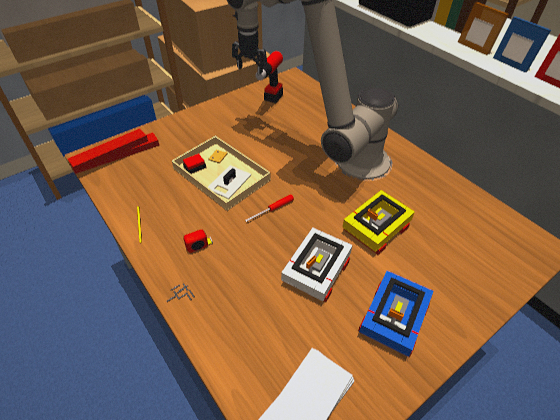

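The white frame is at top (187,214), the blue look-alike at (90,242) and the yellow one at (192,322). Only the white one fits the description. The cover lies in the tray at (373,212), with its slot at (366,197). Next I'll take an enlarged crop and a first measurement.

```bash
python3 - <<'E'
from h import *
np.set_printoptions(precision=3,suppress=True)
p=capture("top"); s=capture("scene")
im=p["pixels"]
a=cv2.resize(im[160:270,135:240],None,fx=5,fy=5,interpolation=cv2.INTER_CUBIC)
b=cv2.resize(im[160:270,330:385],None,fx=5,fy=5,interpolation=cv2.INTER_CUBIC)
cv2.imwrite("pics/crop.png",np.hstack([a,b]))
print("frame",ray(p,[185.4,213.8],.07), tri([p,s],[[185.4,213.8],[322.1,258.3]]))
print("wing",ray(p,[175.5,197.8],.111),tri([p,s],[[175.5,197.8],[308.8,261.2]]))
print("slot",ray(p,[365.3,197],.009),tri([p,s],[[365.3,197],[218,187.2]]))
print("grip",ray(p,[373.7,214.1],.038),tri([p,s],[[373.7,214.1],[231.2,174.8]]))
# white frame contour
hsv=cv2.cvtColor(im,cv2.COLOR_BGR2HSV)
m=((hsv[...,1]<70)&(hsv[...,2]>120)).astype(np.uint8)
for nm,(x0,x1,y0,y1) in {"frame":(140,240,160,270),"cover":(340,402,175,250)}.items():
    q=np.zeros_like(m);q[y0:y1,x0:x1]=m[y0:y1,x0:x1]
    cs=cv2.findContours(q,cv2.RETR_EXTERNAL,cv2.CHAIN_APPROX_NONE)[0]
    c=max(cs,key=cv2.contourArea); r=cv2.minAreaRect(c); z=.07 if nm=="frame" else .012
    B=np.array([ray(p,u,z) for u in cv2.boxPoints(r)]); print(nm,r,B[:,:2],B.mean(0),[np.linalg.norm(B[i]-B[i-1]) for i in range(4)])
    e=max((B[i]-B[i-1] for i in range(4)),key=np.linalg.norm); print("ang",np.degrees(np.arctan2(e[1],e[0])))
E
```

```text
frame [0.497 0.296 0.07 ] [0.493 0.298 0.077]
wing [0.535 0.315 0.111] [0.541 0.309 0.114]
slot [ 0.545 -0.192  0.009] [ 0.55  -0.195  0.018]
grip [ 0.495 -0.208  0.038] [ 0.494 -0.206  0.042]
frame ((191.48997497558594, 223.65811157226562), (56.143585205078125, 54.3016471862793), 67.06790161132812) [[0.512 0.375]
 [0.567 0.243]
 [0.43  0.185]
 [0.375 0.316]] [0.471 0.28  0.07 ] [np.float64(0.1486565801333767), np.float64(0.1431452771113984), np.float64(0.1491341354980407), np.float64(0.14206346111705243)]
ang -157.18822615292896
cover ((372.9268798828125, 212.53179931640625), (56.73873519897461, 38.67643737792969), 66.50143432617188) [[ 0.553 -0.132]
 [ 0.595 -0.231]
 [ 0.45  -0.29 ]
 [ 0.409 -0.191]] [ 0.502 -0.211  0.012] [np.float64(0.15562218850167683), np.float64(0.10756881685639916), np.float64(0.1560028547141413), np.float64(0.10674204992451294)]
ang -157.89083914695144
```

View pics/crop.png

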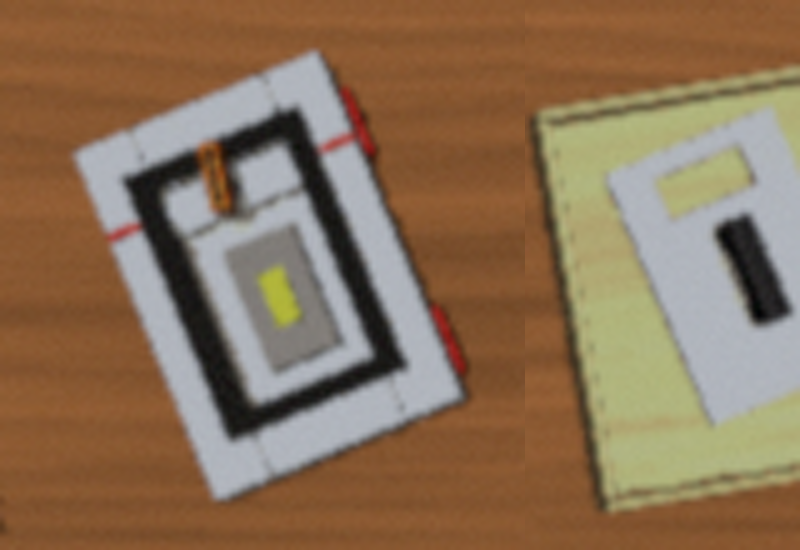

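```bash
python3 - <<'E'
from h import *
np.set_printoptions(precision=3,suppress=True)
p=capture("top"); s=read_state(); print(s["position"],s["tcp_rot"],s["width"])
C=[(150,191),(199,170),(228,239.6),(178.6,260)]
B=np.array([ray(p,u,.07)[:2] for u in C]);print(B,B.mean(0),[np.linalg.norm(B[i]-B[i-1]) for i in range(4)])
for e in(B[0]-B[3],B[1]-B[2]):print(np.degrees(np.arctan2(e[1],e[0])))
m=[ray(p,u,.07)[:2] for u in((159.8,206.4),(202.4,188.6))];e=m[0]-m[1];print("marks",m,np.mean(m,0),np.linalg.norm(e),np.degrees(np.arctan2(e[1],e[0]))-90)
a,b=ray(p,(135+207/5,160+145/5),.124),ray(p,(135+220/5,160+210/5),.11);print("wing",a,b,(a+b)/2)
E
```

```text
[ 0.21  -0.481  0.231] [[ 0.917  0.399  0.   ]
 [ 0.399 -0.917 -0.   ]
 [-0.     0.    -1.   ]] 0.9962396318556747
[[0.558 0.39 ]
 [0.614 0.26 ]
 [0.428 0.183]
 [0.376 0.313]] [0.494 0.287] [np.float64(0.19825163243160113), np.float64(0.14089967193500746), np.float64(0.20076903875456834), np.float64(0.13983632635685442)]
22.80540994998599
22.49882583426856
marks [array([0.517, 0.363]), array([0.564, 0.251])] [0.541 0.307] 0.1217202583196167 22.476301922667858
wing [0.556 0.31  0.124] [0.524 0.306 0.11 ] [0.54  0.308 0.117]
```

{"api": "move_arm", "payload": {"motion": [[[0.03, 0.03, 0.01], [0, 0, 0.15], 0.3], [[0.06, 0.07, 0.02], [0, 0, 0.3], 0.3], [[0.09, 0.11, 0.03], [0, 0, 0.45], 0.3], [[0.12, 0.15, 0.04], [0, 0, 0.6], 0.3], [[0.14, 0.19, 0.04], [0, 0, 0.75], 0.3], [[0.16, 0.23, 0.04], [0, 0, 0.9], 0.3], [[0.18, 0.27, 0.04], [0, 0, 1.05], 0.3], [[0.2, 0.31, 0.04], [0, 0, 1.2], 0.3], [[0.22, 0.36, 0.04], [0, 0, 1.35], 0.3], [[0.24, 0.41, 0.04], [0, 0, 1.5], 0.3]]}}

```text
time_s: 2.1
position: [0.4502, -0.0698, 0.2715]
tcp_rot: [[-0.338, 0.941, 0.001], [0.941, 0.338, -0.0], [-0.0, 0.001, -1.0]]
force: [1.4, -0.7, 0.1]
width: 0.65
gripper_force: 0.0
```

{"api": "move_arm", "payload": {"motion": [[[0.01, 0.04, 0], [0, 0, 0.15], 0.3], [[0.02, 0.08, 0], [0, 0, 0.3], 0.3], [[0.03, 0.12, 0], [0, 0, 0.45], 0.3], [[0.04, 0.16, 0], [0, 0, 0.6], 0.3], [[0.05, 0.2, 0], [0, 0, 0.75], 0.3], [[0.06, 0.25, 0], [0, 0, 0.9], 0.3], [[0.07, 0.29, 0], [0, 0, 1.05], 0.3], [[0.08, 0.33, 0], [0, 0, 1.2], 0.3], [[0.09, 0.378, -0.01], [0, 0, 1.35], 0.3], [[0.091, 0.378, -0.02], [0, 0, 1.41], 0.3]]}}

```text
time_s: 3.35
position: [0.5405, 0.3098, 0.2502]
tcp_rot: [[-0.983, -0.185, -0.0], [-0.185, 0.983, 0.001], [0.0, 0.001, -1.0]]
force: [-1.1, -0.3, -0.3]
width: 0.649
gripper_force: 0.0
```

```bash
python3 - <<'E'
from h import *
np.set_printoptions(precision=3,suppress=True)
w=capture("wrist");t=capture("top");s=read_state(); print(s["time_s"],s["position"],np.degrees(np.arctan2(s["tcp_rot"][1][0],s["tcp_rot"][0][0])),s["qpos"])
cv2.imwrite("pics/w1.png",w["pixels"]); R,tt=cam(w);print(-R.T@tt,R)
for k,z in(("wing_grip",.111),):
  for d in tip_of(w,k): print(k,d["p"],d["uv"],ray(w,d["uv"],z))
for c in cut_out(w,"wing"):
  m=c["region"].astype(np.uint8);print(c["p"],c["box"],m.sum(),cv2.minAreaRect(cv2.findNonZero(m)))
E
```

```text
3.45 [0.54  0.307 0.25 ] -169.63236998987816 [ 0.394  0.513  1.202 -0.     1.429 -1.358]
[0.468 0.295 0.392] [[-0.185  0.983  0.   ]
 [ 0.941  0.177  0.288]
 [ 0.283  0.053 -0.958]]
wing_grip 0.78 [287.0, 207.2] [0.543 0.308 0.111]
wing_grip 0.69 [278.0, 143.4] [0.49  0.29  0.111]
0.89 [282.7, 184.1, 295.0, 228.4] 491 ((287.5, 205.5), (45.0, 11.0), 90.0)
0.61 [550.8, 166.6, 557.6, 178.5] 107 ((554.0, 172.0), (10.0, 10.0), 90.0)
```

View pics/w1.png

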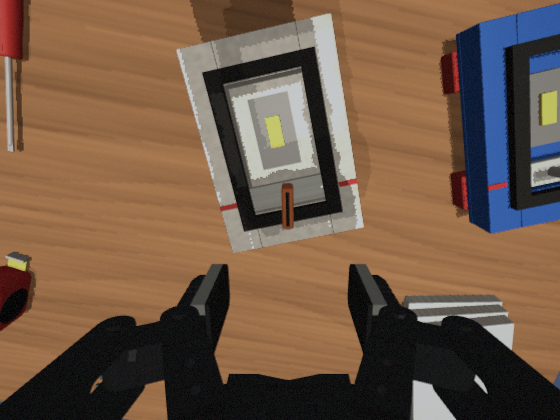

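The wrist view shows the orange wing at (287,206), lying upright in the picture and aligned with the tool. The red marks are at (229,208) and (348,183), and this is the white frame. I'll descend and pinch.

{"api": "move_arm", "payload": {"motion": [[[0.001, 0, -0.03], [0, 0, 0], 0.3], [[0.001, 0, -0.06], [0, 0, 0], 0.2], [[0.001, 0, -0.09], [0, 0, 0], 0.2], [[0.001, 0, -0.12], [0, 0, 0], 0], [[0.001, 0, -0.14], [0, 0, 0], 0], [[0.001, 0, -0.157], [0, 0, 0], 0], [[0.001, 0, -0.157], [0, 0, 0], -0.5], [[0.001, 0, -0.157], [0, 0, 0], -1], [[0.001, 0, -0.157], [0, 0, 0], -1], [[0.001, 0, -0.157], [0, 0, 0], -1]], "newtons": 40}}

```text
time_s: 4.8
position: [0.5417, 0.3089, 0.0951]
tcp_rot: [[-0.984, -0.178, 0.001], [-0.178, 0.984, 0.004], [-0.002, 0.003, -1.0]]
force: [-0.6, 7.9, -5.4]
width: 0.107
gripper_force: 44.0
```

```bash
python3 - <<'E'
from h import *
np.set_printoptions(precision=3,suppress=True)
w=capture("wrist");s=read_state(); print(s["time_s"],s["position"],np.degrees(np.arctan2(s["tcp_rot"][1][0],s["tcp_rot"][0][0])),s["force"],s["width"],s["gripper_force"])
print(s["wrist_torque"])
E
```

```text
4.85 [0.542 0.309 0.095] -169.72696773128155 [-0.813  7.899 -4.138] 0.10851108038846552 43.99106562137604
[1.103 0.038 0.022]
```

{"api": "move_arm", "payload": {"motion": [[[0, 0.002, 0], [0, 0, -0.15], -1], [[0, 0.002, 0], [0, 0, -0.3], -1], [[0, 0.002, 0], [0, 0, -0.45], -1], [[0, 0.002, 0], [0, 0, -0.6], -1], [[0, 0.002, 0], [0, 0, -0.75], -1], [[0, 0.002, 0], [0, 0, -0.9], -1], [[0, 0.002, 0], [0, 0, -1.05], -1], [[0, 0.002, 0], [0, 0, -1.2], -1], [[0, 0.002, 0], [0, 0, -1.356], -1], [[0, 0.002, 0], [0, 0, -1.356], -1]]}}

```text
time_s: 6.1
position: [0.5416, 0.3092, 0.0951]
tcp_rot: [[-0.385, 0.923, 0.001], [0.923, 0.385, 0.001], [0.001, 0.001, -1.0]]
force: [-1.4, 2.9, -0.9]
width: 0.108
gripper_force: 44.6
```

```bash
python3 - <<'E'
from h import *
np.set_printoptions(precision=3,suppress=True)
s=read_state(); print(s["time_s"],s["position"],np.degrees(np.arctan2(s["tcp_rot"][1][0],s["tcp_rot"][0][0])),s["force"],s["width"],s["gripper_force"],s["wrist_torque"],s["qpos"])
E
```

```text
6.1 [0.542 0.309 0.095] 112.64265937025145 [-1.362  2.945 -0.932] 0.10775245657688515 44.593403935432434 [ 0.281  0.476 -0.047] [ 0.396  0.646  1.411  0.001  1.084 -0.   ]
```

{"api": "move_arm", "payload": {"motion": [[[0, 0, 0], [0, 0, 0], -0.2], [[0, 0, 0], [0, 0, 0], 0], [[0, 0, 0], [0, 0, 0], 0], [[0, 0, 0.03], [0, 0, 0], 0], [[0, 0, 0.06], [0, 0, 0], 0], [[0, 0, 0.11], [0, 0, 0], 0], [[0, 0, 0.16], [0, 0, 0], 0], [[0, 0, 0.165], [0, 0, 0], 0], [[0, 0, 0.165], [0, 0, 0], 0], [[0, 0, 0.165], [0, 0, 0], 0]]}}

```text
time_s: 7.35
position: [0.5411, 0.3083, 0.2575]
tcp_rot: [[-0.384, 0.923, -0.003], [0.923, 0.384, -0.001], [-0.0, -0.003, -1.0]]
force: [0.1, -1.5, -0.4]
width: 0.499
gripper_force: 0.0
```

```bash
python3 - <<'E'
from h import *
np.set_printoptions(precision=3,suppress=True)
w=capture("wrist");s=read_state(); print(s["time_s"],s["position"],np.degrees(np.arctan2(s["tcp_rot"][1][0],s["tcp_rot"][0][0])),s["force"])
cv2.imwrite("pics/w2.png",w["pixels"])
for d in tip_of(w,"wing_grip"): print(d["p"],d["uv"],ray(w,d["uv"],.111))
im=w["pixels"];h=cv2.cvtColor(im,cv2.COLOR_BGR2HSV)
red=(((h[...,0]<4)|(h[...,0]>175))&(h[...,1]>120)&(h[...,2]>60)).astype(np.uint8)
n,l,st,ce=cv2.connectedComponentsWithStats(red)
for i in range(1,n):
    if st[i,4]>25: print("red",st[i],ce[i],ray(w,ce[i],.07))
E
```

```text
7.4 [0.541 0.308 0.258] 112.58020435035917 [-0.167  0.259  0.124]
0.86 [287.5, 201.3] [0.539 0.307 0.111]
red [ 15  26   6  22 104] [17.5   36.202] [0.261 0.345 0.07 ]
red [ 48  32  40  15 137] [68.219 39.073] [0.303 0.36  0.07 ]
red [167 116  36   4 144] [184.5 117.5] [0.42  0.336 0.07 ]
red [286 116  36  23 232] [298.319 121.97 ] [0.523 0.374 0.07 ]
red [  9 160   5  16  66] [ 10.591 167.364] [0.274 0.223 0.07 ]
red [288 241   4  14  56] [289.5 247.5] [0.565 0.251 0.07 ]
red [ 80 330  22  18 217] [ 89.203 337.539] [0.391 0.055 0.07 ]
```

View pics/w2.png

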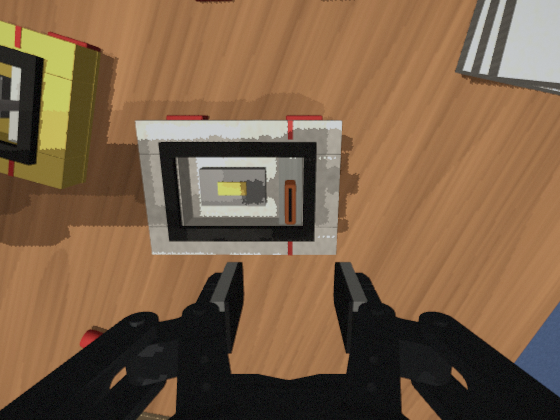

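The wing now lies in line with the marks: the marks are at columns 304/290 and the wing is at (290,202). Next I'll go above the cover.

{"api": "move_arm", "payload": {"motion": [[[0, -0.05, 0], [0, 0, -0.158], 0], [[-0.01, -0.1, 0], [0, 0, -0.316], 0], [[-0.01, -0.15, 0], [0, 0, -0.474], 0], [[-0.02, -0.2, 0], [0, 0, -0.632], 0], [[-0.02, -0.26, 0], [0, 0, -0.79], 0], [[-0.03, -0.31, 0], [0, 0, -0.948], 0], [[-0.03, -0.36, 0], [0, 0, -1.106], 0], [[-0.04, -0.42, -0.01], [0, 0, -1.264], 0], [[-0.045, -0.47, -0.03], [0, 0, -1.422], 0], [[-0.046, -0.516, -0.05], [0, 0, -1.575], 0]]}}

```text
time_s: 8.7
position: [0.4949, -0.2091, 0.2082]
tcp_rot: [[0.927, 0.375, -0.001], [0.375, -0.927, 0.0], [-0.0, -0.001, -1.0]]
force: [0.1, 0.6, -0.3]
width: 0.497
gripper_force: 0.0
```

```bash
python3 - <<'E'
from h import *
np.set_printoptions(precision=3,suppress=True)
w=capture("wrist");s=read_state(); print(s["time_s"],s["position"],np.degrees(np.arctan2(s["tcp_rot"][1][0],s["tcp_rot"][0][0])),s["force"],s["qpos"])
cv2.imwrite("pics/w3.png",w["pixels"])
for k,z in(("cover_grip",.038),("cover_slot",.009),("cover",.006)):
  for d in tip_of(w,k): print(k,d["p"],d["uv"],ray(w,d["uv"],z))
E
```

```text
8.75 [ 0.494 -0.214  0.205] 21.495465449584124 [-0.975 -4.968 -1.599] [-0.549  0.39   1.527 -0.003  1.228  0.648]
cover_grip 0.67 [290.4, 195.0] [ 0.496 -0.212  0.038]
cover_slot 0.66 [79.9, 179.7] [ 0.422 -0.005  0.009]
cover_slot 0.63 [291.4, 139.1] [ 0.544 -0.194  0.009]
cover 0.73 [288.7, 184.3] [ 0.499 -0.209  0.006]
```

View pics/w3.png

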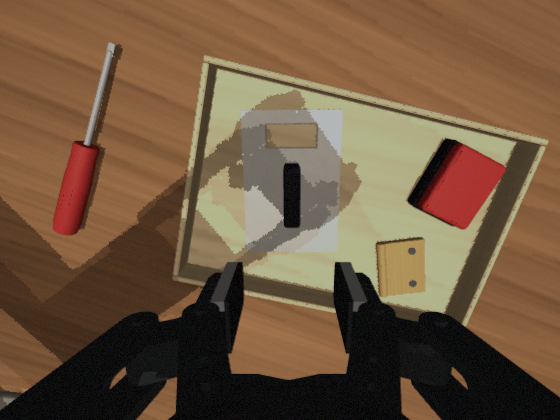

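The cover is confirmed: handle at (291,195), slot at (291,137), and lined up with the tool. The battery is at (460,183) and the hinge at (402,265), both clear of the fingers. I'll descend and grip.

{"api": "move_arm", "payload": {"motion": [[[0, -0.005, -0.04], [0, 0, 0], 0], [[0, -0.005, -0.08], [0, 0, 0], 0], [[0, -0.005, -0.12], [0, 0, 0], 0], [[0, -0.005, -0.15], [0, 0, 0], 0], [[0, -0.005, -0.175], [0, 0, 0], 0], [[0, -0.005, -0.188], [0, 0, 0], 0], [[0, -0.005, -0.188], [0, 0, 0], -0.3], [[0, -0.005, -0.188], [0, 0, 0], -1], [[0, -0.005, -0.188], [0, 0, 0], -1], [[0, -0.005, -0.188], [0, 0, 0], -1]], "newtons": 80}}

```text
time_s: 10.15
position: [0.4965, -0.2125, 0.0225]
tcp_rot: [[0.925, 0.38, 0.002], [0.38, -0.925, -0.001], [0.002, 0.002, -1.0]]
force: [1.2, 2.3, 5.5]
width: 0.172
gripper_force: 79.8
```

```bash
python3 - <<'E'
from h import *
np.set_printoptions(precision=4,suppress=True)
s=read_state(); print(s["time_s"],s["position"],np.degrees(np.arctan2(s["tcp_rot"][1][0],s["tcp_rot"][0][0])),s["force"],s["wrist_torque"],s["width"],s["gripper_force"])
E
```

```text
10.15 [ 0.4965 -0.2125  0.0225] 22.332469576803625 [1.2403 2.3454 5.4743] [ 0.3831 -0.0216  0.0177] 0.17176470833269422 79.7620689868927
```

{"api": "move_arm", "payload": {"motion": [[[0, 0, 0.02], [0, 0, 0], -1], [[0, 0, 0.05], [0, 0, 0], -1], [[0, 0, 0.09], [0, 0, 0], -1], [[0, 0, 0.13], [0, 0, 0], -1], [[0, 0, 0.17], [0, 0, 0], -1], [[0, 0.01, 0.19], [0, 0, 0], -1], [[0, 0.04, 0.19], [0, 0, 0], -1], [[0, 0.08, 0.19], [0, 0, 0], -1], [[0, 0.12, 0.19], [0, 0, 0], -1], [[0, 0.16, 0.19], [0, 0, 0], -1]]}}

```text
time_s: 11.4
position: [0.495, -0.0512, 0.211]
tcp_rot: [[0.925, 0.38, -0.001], [0.38, -0.925, 0.0], [-0.001, -0.0, -1.0]]
force: [1.7, -0.6, -3.4]
width: 0.171
gripper_force: 78.5
```

{"api": "move_arm", "payload": {"motion": [[[0, 0.04, 0], [0, 0, 0], -1], [[0, 0.08, 0], [0, 0, 0], -1], [[0, 0.12, 0], [0, 0, 0], -1], [[0, 0.16, 0], [0, 0, 0], -1], [[0, 0.2, 0], [0, 0, 0], -1], [[0, 0.24, 0], [0, 0, 0], -1], [[-0.001, 0.28, 0], [0, 0, 0], -1], [[-0.003, 0.31, 0], [0, 0, 0], -1], [[-0.005, 0.33, 0], [0, 0, 0], -1], [[-0.006, 0.339, 0], [0, 0, 0], -1]]}}

```text
time_s: 12.65
position: [0.4893, 0.2872, 0.211]
tcp_rot: [[0.925, 0.381, -0.001], [0.381, -0.925, -0.001], [-0.001, 0.0, -1.0]]
force: [-0.2, -0.5, -3.5]
width: 0.17
gripper_force: 78.5
```

{"api": "move_arm", "payload": {"motion": [[[0, 0, 0], [0, 0, 0], -1], [[0, 0, 0], [0, 0, 0], -1], [[0, 0, 0], [0, 0, 0], -1], [[0, 0, -0.01], [0, 0, 0], -1], [[0, 0, -0.015], [0, 0, 0], -1], [[0, 0, -0.02], [0, 0, 0], -1], [[0, 0, -0.02], [0, 0, 0], -1], [[0, 0, -0.02], [0, 0, 0], -1], [[0, 0, -0.02], [0, 0, 0], -1], [[0, 0, -0.02], [0, 0, 0], -1]]}}

```text
time_s: 13.9
position: [0.4897, 0.2867, 0.1915]
tcp_rot: [[0.925, 0.38, 0.0], [0.38, -0.925, 0.0], [0.0, 0.0, -1.0]]
force: [0.1, -0.0, -3.4]
width: 0.175
gripper_force: 78.5
```

```bash
python3 - <<'E'
from h import *
np.set_printoptions(precision=4,suppress=True)
w=capture("wrist");s=read_state(); print(s["time_s"],s["position"],np.degrees(np.arctan2(s["tcp_rot"][1][0],s["tcp_rot"][0][0])),s["force"],s["wrist_torque"],s["width"],s["gripper_force"])
cv2.imwrite("pics/w4.png",w["pixels"]); z=s["position"][2]
for k,zz in(("cover_grip",z+.0155),("cover_slot",z-.0135),("wing_grip",.111)):
  for d in tip_of(w,k): print(k,d["p"],d["uv"],ray(w,d["uv"],zz))
E
```

```text
13.95 [0.4898 0.2867 0.1915] 22.330903204343205 [ 1.1522 -0.267  -3.3184] [-0.0151  0.0597  0.0273] 0.1731897719499163 78.4927761554718
cover_grip 0.88 [288.2, 296.9] [0.4882 0.2848 0.207 ]
wing_grip 0.65 [287.7, 143.8] [0.5413 0.3069 0.111 ]
```

View pics/w4.png

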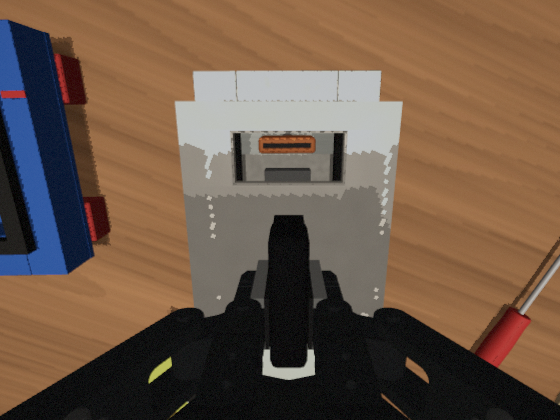

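Through the slot (cols 233–346, rows 131–184) the orange wing shows at (287,145), square to the slot. I'll work out the slot and wing positions.

```bash
python3 - <<'E'
from h import *
np.set_printoptions(precision=4,suppress=True)
w=capture("wrist"); im=w["pixels"]; z=.1915-.0165
a=np.radians(22.4);X=np.array([np.cos(a),np.sin(a)]);Y=np.array([-X[1],X[0]]);O=np.array([.541,.3085])
loc=lambda uv,zz:(lambda d:(1e3*np.array([d@X,d@Y])))(ray(w,uv,zz)[:2]-O)
print("slot edges top face",[loc(u,z+.006) for u in((233,157),(346,157),(289,131),(289,184))])
print("plate far corners",[loc(u,z+.006) for u in((177,102),(402,102))])
h=cv2.cvtColor(im,cv2.COLOR_BGR2HSV);m=((h[...,0]>5)&(h[...,0]<16)&(h[...,1]>150)).astype(np.uint8);m[:132]=0;m[180:]=0;m[:,:236]=0;m[:,343:]=0
r=cv2.boundingRect(m);print(r);x0,y0,ww,hh=r
print("wing top",loc((x0+ww/2,y0+hh/2),.124),[loc(u,.124) for u in((x0,y0+hh/2),(x0+ww,y0+hh/2),(x0+ww/2,y0),(x0+ww/2,y0+hh))],cv2.minAreaRect(cv2.findNonZero(m)))
print("frame far corners",[loc(u,.07) for u in((195,72),(380,72))])
E
```

```text
slot edges top face [array([-0.8523, 23.376 ]), array([ -0.9196, -28.3769]), array([10.6528, -2.2746]), array([-13.4325,  -2.2609])]
plate far corners [array([22.9937, 46.663 ]), array([ 22.8778, -51.6881])]
(259, 136, 56, 17)
wing top [ 0.2079 -1.19  ] [array([ 0.2301, 16.2368]), array([  0.1857, -18.619 ]), array([ 5.3563, -1.2019]), array([-5.0162, -1.1778])] ((286.5, 144.0), (16.0, 55.0), 90.0)
frame far corners [array([48.3765, 66.6426]), array([ 48.2243, -69.6984])]
```

{"api": "move_arm", "payload": {"motion": [[[0.001, 0.002, 0], [0, 0, 0], -1], [[0.001, 0.002, -0.01], [0, 0, 0], -1], [[0.001, 0.002, -0.02], [0, 0, 0], -1], [[0.001, 0.002, -0.03], [0, 0, 0], -1], [[0.001, 0.002, -0.04], [0, 0, 0], -1], [[0.001, 0.002, -0.05], [0, 0, 0], -1], [[0.001, 0.002, -0.06], [0, 0, 0], -1], [[0.001, 0.002, -0.07], [0, 0, 0], -1], [[0.001, 0.002, -0.08], [0, 0, 0], -1], [[0.001, 0.002, -0.085], [0, 0, 0], -1]]}}

```text
time_s: 15.4
position: [0.4904, 0.2886, 0.1055]
tcp_rot: [[0.925, 0.38, -0.001], [0.38, -0.925, -0.0], [-0.001, 0.0, -1.0]]
force: [-1.3, 1.0, -3.0]
width: 0.169
gripper_force: 78.5
```

{"api": "move_arm", "payload": {"motion": [[[0, 0, -0.002], [0, 0, 0], -1], [[0, 0, -0.004], [0, 0, 0], -1], [[0, 0, -0.006], [0, 0, 0], -1], [[0, 0, -0.008], [0, 0, 0], -1], [[0, 0, -0.009], [0, 0, 0], -1], [[0, 0, -0.01], [0, 0, 0], -1], [[0, 0, -0.01], [0, 0, 0], -1], [[0, 0, -0.01], [0, 0, 0], -1], [[0, 0, -0.01], [0, 0, 0], -1], [[0, 0, -0.01], [0, 0, 0], -1]]}}

```text
time_s: 16.65
position: [0.4907, 0.2887, 0.0964]
tcp_rot: [[0.925, 0.38, 0.0], [0.38, -0.925, 0.0], [0.0, 0.0, -1.0]]
force: [-1.2, -0.1, -0.6]
width: 0.17
gripper_force: 79.0
```

```bash
python3 - <<'E'
from h import *
np.set_printoptions(precision=4,suppress=True)
s=read_state(); print(s["time_s"],s["position"],s["tcp_rot"],s["force"],s["wrist_torque"],s["width"],s["gripper_force"])
w=capture("wrist");cv2.imwrite("pics/w5.png",w["pixels"])
E
```

```text
16.65 [0.4907 0.2887 0.0964] [[ 0.925   0.38    0.0002]
 [ 0.38   -0.925   0.    ]
 [ 0.0002  0.0001 -1.    ]] [-1.2172 -0.0658 -0.5807] [-0.1043  0.1012  0.0219] 0.17016756224001808 78.97292733192444
```

View pics/w5.png

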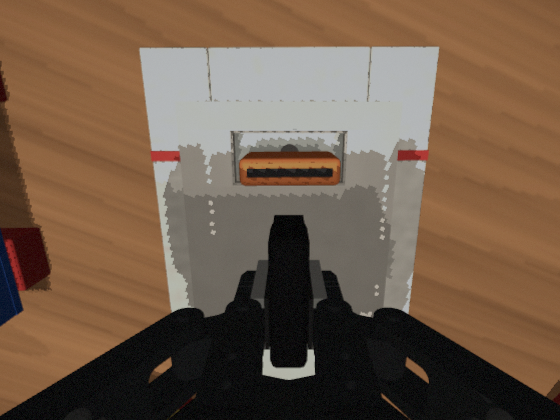

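The wing stands up through the slot, centred at (290,168), with the red marks at (165,155) and (412,155). The gasket has been touched and is about 2 mm down. I'll press on slowly.

{"api": "move_arm", "payload": {"motion": [[[0, 0, -0.001], [0, 0, 0], -1], [[0, 0, -0.001], [0, 0, 0], -1], [[0, 0, -0.002], [0, 0, 0], -1], [[0, 0, -0.002], [0, 0, 0], -1], [[0, 0, -0.003], [0, 0, 0], -1], [[0, 0, -0.003], [0, 0, 0], -1], [[0, 0, -0.0035], [0, 0, 0], -1], [[0, 0, -0.0035], [0, 0, 0], -1], [[0, 0, -0.0035], [0, 0, 0], -1], [[0, 0, -0.0035], [0, 0, 0], -1]]}}

```text
time_s: 17.95
position: [0.4907, 0.2887, 0.0929]
tcp_rot: [[0.925, 0.38, 0.0], [0.38, -0.925, 0.0], [0.0, 0.0, -1.0]]
force: [-1.8, -0.3, 4.6]
width: 0.173
gripper_force: 79.6
```

```bash
python3 - <<'E'
from h import *
np.set_printoptions(precision=5,suppress=True)
for _ in range(3):
    capture("wrist");s=read_state(); print(s["time_s"],s["position"],s["force"],s["wrist_torque"])
E
```

```text
18.0 [0.49074 0.28875 0.09291] [-0.74917  0.24961  4.8286 ] [-0.10399  0.17985  0.01674]
18.05 [0.49075 0.2887  0.09289] [-1.96654 -0.25349  5.00938] [-0.09557  0.20609  0.00695]
18.1 [0.49074 0.28872 0.09286] [-1.15907 -0.14848  4.04466] [-0.07072  0.19846  0.01156]
```

{"api": "move_arm", "payload": {"motion": [[[0, 0, -0.0002], [0, 0, 0], -1], [[0, 0, -0.0004], [0, 0, 0], -1], [[0, 0, -0.0004], [0, 0, 0], -1], [[0, 0, -0.0004], [0, 0, 0], -1], [[0, 0, -0.0004], [0, 0, 0], -1], [[0, 0, -0.0004], [0, 0, 0], -1], [[0, 0, -0.0004], [0, 0, 0], -1], [[0, 0, -0.0004], [0, 0, 0], -1], [[0, 0, -0.0004], [0, 0, 0], -1], [[0, 0, -0.0004], [0, 0, 0], -1]]}}

```text
time_s: 19.35
position: [0.4907, 0.2887, 0.0925]
tcp_rot: [[0.925, 0.38, 0.0], [0.38, -0.925, 0.0], [0.0, 0.0, -1.0]]
force: [-1.0, -0.5, 4.6]
width: 0.173
gripper_force: 79.9
```

```bash
python3 - <<'E'
from h import *
np.set_printoptions(precision=5,suppress=True)
F=[]
for _ in range(4):
    w=capture("wrist");s=read_state(); F.append(s["force"])
print(s["time_s"],s["position"],np.mean(F,0),s["gripper_force"])
cv2.imwrite("pics/w6.png",w["pixels"])
E
```

```text
19.55 [0.49077 0.2887  0.09255] [-1.58984  0.1672   5.50113] 79.88243222236633
```

View pics/w6.png

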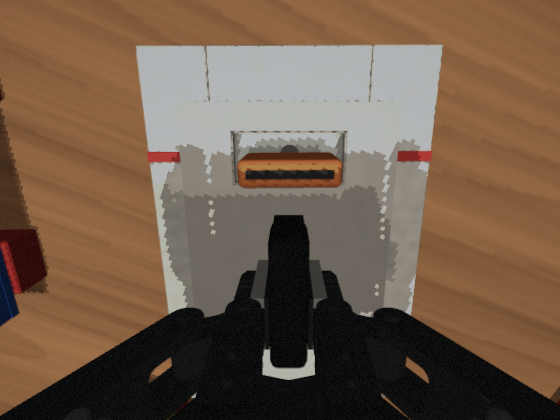

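The cover sits square, with the wing through the slot at (290,170). The gasket load is about 8.9 N in all, roughly 5.8 mm of squeeze, and the arm is holding it there. I'll hand in.

```bash
python3 -c "from workcell import *; print(sign_off())"
```

```text
the job is handed in; nothing more can be done
None
```

The wing is in line with the red marks and the cover is on the gasket with the wing up through its slot, held pressed at about 5.8 of 6 mm (estimated from the force reading); I handed it in at about 19.6 s of the 64 s.

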